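# Heft the boxes and take out the full one

## Robot

A 6-joint arm with a two-finger parallel gripper is mounted at the origin on a cart in front of the work surface, level with it; the furniture and walls round the work are solid. World frame = base frame: x ahead of the robot, y to its left, z up, the work surface at z = 0. Lengths are in m, angles in rad, forces in N, time in s.
With the tool pointing down it reaches from about 0.325 to 0.75 m from the base axis. Payload 7.6 kg.
Tool frame: the origin (TCP) lies midway between the tips of the shut fingers; the grasp point (between the pads) lies env.tcp_to_grasp behind it (env.tcp_to_grasp is the distance from the TCP to the grasp point, in m); z points along the fingers, y is the direction in which the jaws open and shut (so a half turn about z gives the same grasp; the last joint's range is limited). The gripper opens to 85 mm and grips with 20 to 120 N. Pads are 22 mm wide; open, the fingers measure 114 mm over their backs; the gripper's body (76 mm by 85 mm) begins 54 mm behind the grasp point. The pads swing forward as they close: fully open they stand 13 mm farther back than shut.
Start: joints at [-1.273, 0.052, 1.401, -0, 1.689, -0.07], TCP at [0.189, -0.49, 0.231] pointing down, gripper open.
Joint ranges: [-2.9, 2.9], [-0.91, 2.17], [0.12, 2.37], [-1.06, 4.2], [0.26, 2.73], [-2.93, 2.93]. Speed limits (rad/s): [2.57, 2.57, 3.01, 3.14, 3.14, 3.14].

## Interface

Orientations are given as a 3x3 rotation matrix whose columns are the frame's x, y, z axes.
In Python, from workcell import env, cams, job gives the robot as it stands.
- The arm moves only by the tool step_arm, never from a script. Its argument "commands" is a list of rows, each a list of 7 numbers: the turn, a rotation vector about the tool's x, y, z in degrees, then the shift along the tool's x, y, z in mm, then the closure, from -1 (fully open) to 1 (shut), so that 0 is half open. In form: [[rx, ry, rz, x, y, z, gripper], ...]. A call has 1 to 12 rows; each row shifts and turns the commanded pose from where the row before left it, along the tool's axes as they then stand; what a row does not reach is not made up. A row lasts 1/8 s, in which the tool goes at most 62.5 mm and 10.7 degrees, less where a joint would pass 70% of its speed; a pose out of reach is approached as far as the arm can. A call with a gripper value outside its range is refused whole. The fingers move at their own pace and stop on an object; "squeeze" is the grip in N (left out, the last holds). Time passes only in rows, so rows that do not move let the fingers close. It gives the time, the measured TCP pose, the force and the opening at its end, in the units of the state.
- env.state(): the state, without advancing time (a new reading comes with each control period).
- cams.read_camera(name): name is "scene" or "top"; returns (picture, depth): 480x640x3 uint8, red, green, blue; 480x640 float32, m along the optical axis (not along the pixel's ray), 0 where there is no reading.
- cams.camera_params(name): a dict with "vertical_fov" (degrees; the focal length in pixels is half the picture's height over the tangent of half this angle, whatever the lens; pixels are square), "cx", "cy" (the principal point, pixels), "dist_coeffs" ([k1, k2, p1, p2, k3] as OpenCV has them; the pictures are not rectified), "rvec" (rotation vector, rad) and "tvec" (3), from world to camera coordinates, as OpenCV has them. Camera axes: x right, y down, z forward; pixel columns grow to the right and rows downward; lengths in m; the calibration is good to about 2 mm. A picture is of the moment at which its call begins. camera_params takes no time and is no camera call.
- job.hand_in(): hands the job in, once; it reports no verdict.
The state is a dict: "clock": time; "joint_pos": joint angles; "dq": joint speeds; "effort": joint torques, N m; "eef_pos": TCP position; "ee_rot": TCP orientation; "ft_force": force on the tool from outside, world axes, zero at the start; "torque": the same for the moment, N m; "grip_width": finger opening in m.
Only numpy, scipy, OpenCV 4.12 (cv2) and the standard library are available. Lean on these libraries where they do the work, as an engineer would, in place of code of your own. Each camera call takes 0.05 s, during which the arm holds its last target.

## Task

Of the three identical closed white boxes in the sloping rack, one is still full of fuses and the other two are empty: lift them to feel which is the heavy one, and stand that one upright in the shallow steel tray. Leave the two empty boxes seated in the rack against its front lip, and do not disturb the other things on the bench.

Things in the scene. Friction and masses are not known exactly. Their poses are not given: they have to be found in the camera images.
- box_1_center (a point): centre of a plain closed white box, one of three alike. Own axes: x 66 mm, y 78 mm, z 82 mm high (to its lid, which does not open). In the rack its z is square to the sloping deck and its 66 mm width lies along the row (its y points up the slope). An empty box weighs 0.11 to 0.15 kg, the full one 0.45 to 0.59 kg; which is full is not marked and changes.
- box_2_center (a point): centre of a plain closed white box, one of three alike. Own axes: x 66 mm, y 78 mm, z 82 mm high (to its lid, which does not open). In the rack its z is square to the sloping deck and its 66 mm width lies along the row (its y points up the slope). An empty box weighs 0.11 to 0.15 kg, the full one 0.45 to 0.59 kg; which is full is not marked and changes.
- box_3_center (a point): centre of a plain closed white box, one of three alike. Own axes: x 66 mm, y 78 mm, z 82 mm high (to its lid, which does not open). In the rack its z is square to the sloping deck and its 66 mm width lies along the row (its y points up the slope). An empty box weighs 0.11 to 0.15 kg, the full one 0.45 to 0.59 kg; which is full is not marked and changes.
- rack: low sloping rack fixed to the bench, with three bays side by side, one box in each. Origin on the bench under the middle of its front edge; x to its rear, y along the row, z up. 0.39 m long, 0.10 m deep, turned up to 0.12 rad. Dividers on the deck, 12 mm high and 4 mm thick, at y = -0.19, -0.06, 0.06, 0.19; bay middles at y = -0.12, 0, 0.12.
- rack_deck: the rack's sloping aluminium deck. Origin on its surface at the middle of the front lip, 22 mm over the bench; y along the row, x up the slope (30 degrees, rising away from the robot), z square to the deck, so leaning 30 degrees toward the robot. Deck from x = 0 to 0.10; lip 22 mm high at x = 0. Each box rests against the lip, its centre near x = 0.040, z = 0.041.
- tray: shallow open steel tray fixed on the bench between robot and rack: 142 mm (x) by 150 mm (y) outside, walls 4 mm thick and 18 mm high, floor 4 mm thick. Origin under its middle, on the bench; z up.
- tape_roll_center (a point): bystander beside the tray: yellow tape roll lying flat, 64 mm across, 18 mm high; point at its centre
- solenoid_stand: bystander: dark solenoid standing on its disc, 70 mm across, 103 mm high; origin under its foot
- screwdriver_a: bystander: lying screwdriver with an orange handle, 174 mm long along its y, 25 mm high; origin underneath its middle
- marker_pen: bystander beside the tray: lying felt marker, 128 mm long along its y, 17 mm high; origin underneath its middle
- yoke_plate: bystander: flat horseshoe-shaped plate, 73 x 72 mm, 8 mm thick; origin underneath its middle
- solder_reel: bystander: standing reel of wire with black flanges, 58 mm across, 53 mm high; origin underneath near its middle

How it is judged:
At the end, for the whole second after the job is handed in: The heavy box stands upright (0.12 rad) on the tray floor (pressing on it with over 2.8 N), centre within 45 mm of the tray's middle along both its axes; all at rest; both empties in the rack, square to the deck (0.15 rad), centre 25 to 60 mm up the slope from the lip, between the end dividers (((x of box_1_center in the frame of tray between -0.045 and 0.045 m and y of box_1_center in the frame of tray between -0.045 and 0.045 m and z of box_1_center in the frame of tray between 0.038 and 0.053 m and angle between box_1_center's own z axis and vertical below 0.12 rad and contact force between box_1 and tray above 2.8 N and x of box_2_center in the frame of rack_deck between 0.025 and 0.06 m and y of box_2_center in the frame of rack_deck between -0.165 and 0.165 m and z of box_2_center in the frame of rack_deck between 0.034 and 0.05 m and angle between the z axis of each of box_2_center, box_3_center and the z axis of rack_deck, either way round below 0.15 rad and x of box_3_center in the frame of rack_deck between 0.025 and 0.06 m and y of box_3_center in the frame of rack_deck between -0.165 and 0.165 m and z of box_3_center in the frame of rack_deck between 0.034 and 0.05 m) or (x of box_2_center in the frame of tray between -0.045 and 0.045 m and y of box_2_center in the frame of tray between -0.045 and 0.045 m and z of box_2_center in the frame of tray between 0.038 and 0.053 m and angle between box_2_center's own z axis and vertical below 0.12 rad and contact force between box_2 and tray above 2.8 N and x of box_1_center in the frame of rack_deck between 0.025 and 0.06 m and y of box_1_center in the frame of rack_deck between -0.165 and 0.165 m and z of box_1_center in the frame of rack_deck between 0.034 and 0.05 m and angle between the z axis of each of box_1_center, box_3_center and the z axis of rack_deck, either way round below 0.15 rad and x of box_3_center in the frame of rack_deck between 0.025 and 0.06 m and y of box_3_center in the frame of rack_deck between -0.165 and 0.165 m and z of box_3_center in the frame of rack_deck between 0.034 and 0.05 m) or (x of box_3_center in the frame of tray between -0.045 and 0.045 m and y of box_3_center in the frame of tray between -0.045 and 0.045 m and z of box_3_center in the frame of tray between 0.038 and 0.053 m and angle between box_3_center's own z axis and vertical below 0.12 rad and contact force between box_3 and tray above 2.8 N and x of box_1_center in the frame of rack_deck between 0.025 and 0.06 m and y of box_1_center in the frame of rack_deck between -0.165 and 0.165 m and z of box_1_center in the frame of rack_deck between 0.034 and 0.05 m and angle between the z axis of each of box_1_center, box_2_center and the z axis of rack_deck, either way round below 0.15 rad and x of box_2_center in the frame of rack_deck between 0.025 and 0.06 m and y of box_2_center in the frame of rack_deck between -0.165 and 0.165 m and z of box_2_center in the frame of rack_deck between 0.034 and 0.05 m)) and linear speed of each of box_1, box_2, box_3 below 0.02 m/s); the robot touches nothing.
It fails at once if a bystander is moved more than 30 mm (distance of any of tape_roll_center, solenoid_stand, screwdriver_a, marker_pen, yoke_plate, solder_reel from where it was at the start of the episode above 0.03 m).
It also fails if it takes over 54 s, if anything falls off the work surface, if the arm or the gripper's body presses on something with over 40 N, if the wrist force passes 120 N, or if a joint passes its speed limit or range.

## Working session

There is one attempt and no reset: what is moved stays moved. The work goes in short steps, Python scripts to look and compute and a tool call to move; the robot and the scene stay as the last step left them, time stands still between calls to the robot, and variables do not carry over. Pictures are saved under pics/ and viewed, and the job is handed in when it is done.

Besides the shell and the picture viewer there is one more tool, called after "Request:" by a JSON object that holds its "api" and its "payload". step_arm: Moves the arm, as the interface text tells. Its arguments: {"type":"object","properties":{"commands":{"type":"array","items":{"type":"array","items":{"type":"number"}}},"squeeze":{"type":"number"}},"required":["commands"]}

```bash
ls; mkdir -p pics
python3 - <<'E'
from workcell import env, cams, job
import cv2, numpy as np
for n in ["scene","top"]:
    im,d=cams.read_camera(n)
    cv2.imwrite(f"pics/{n}0.png",im[:,:,::-1]); np.save(f"pics/{n}0.npy",d); np.save(f"pics/{n}0im.npy",im)
    print(n,cams.camera_params(n))
print(env.state(), env.tcp_to_grasp)
E
```

```text
pics
scene {'vertical_fov': 44.30426505898391, 'cx': 326.91087903659434, 'cy': 251.88255114147412, 'dist_coeffs': array([-0.0067218,  0.       ,  0.       ,  0.       ,  0.       ]), 'rvec': array([ 1.07702971, -2.22082287,  1.16932807]), 'tvec': array([0.26747753, 0.28090319, 1.13417369])}
top {'vertical_fov': 44.788830219216756, 'cx': 316.94673716455327, 'cy': 242.48107858209485, 'dist_coeffs': array([-0.09907662,  0.        ,  0.        ,  0.        ,  0.        ]), 'rvec': array([ 2.18850399, -2.1501746 ,  0.13584085]), 'tvec': array([-0.05787199,  0.51401856,  1.24201898])}
{'clock': 0.1, 'joint_pos': array([-1.27329395e+00,  5.27676366e-02,  1.40160746e+00, -1.33397805e-05,
        1.68860743e+00, -7.02857936e-02]), 'dq': array([-0.00044009, -0.00242084, -0.00278933,  0.00047978,  0.00137648,
       -0.00039963]), 'effort': array([ 1.65171110e-03, -3.82582784e+01, -3.60986102e+01, -1.44586568e-05,
        4.77008041e-03,  1.74736471e-06]), 'eef_pos': array([ 0.1887118 , -0.48962622,  0.23056781]), 'ee_rot': array([[ 9.33125473e-01,  3.59550657e-01, -4.20083719e-04],
       [ 3.59550892e-01, -9.33124536e-01,  1.32493616e-03],
       [ 8.43912414e-05, -1.38737316e-03, -9.99999034e-01]]), 'ft_force': array([-0.7019306 ,  0.57825201, -0.45690054]), 'torque': array([0.03595574, 0.03146181, 0.01785867]), 'grip_width': 0.08533395651795322} 0.0187
```

View pics/scene0.png

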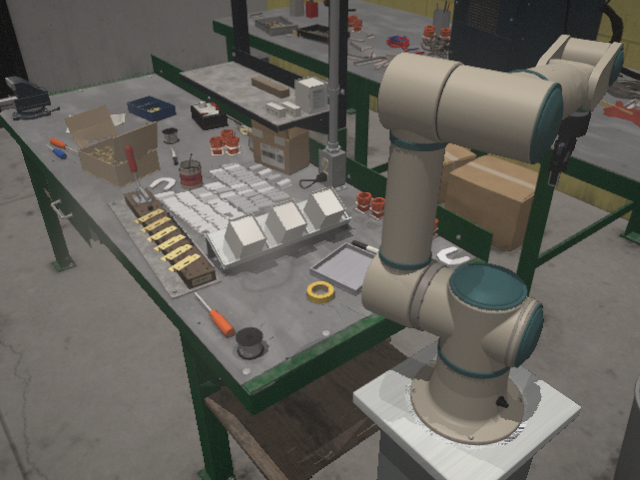

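View pics/top0.png

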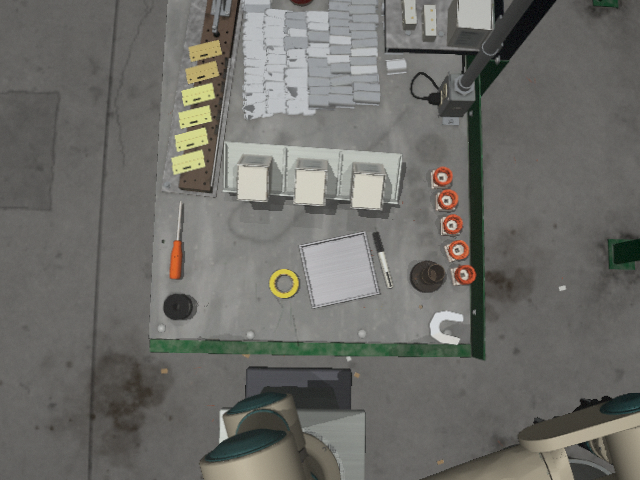

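The scene view shows the rack with three white boxes, the tray, the tape roll and the pen. In the top view the box lids are at about (253,183), (310,187) and (369,190), and the tray is centred near (340,270).

```bash
cat > h.py <<'E'
from workcell import env, cams, job
import cv2, numpy as np
def K(p):
    f=240/np.tan(np.radians(p['vertical_fov']/2)); return np.array([[f,0,p['cx']],[0,f,p['cy']],[0,0,1.]])
def pose(p):
    R,_=cv2.Rodrigues(np.array(p['rvec'],float)); t=np.array(p['tvec'],float); return R,t
def rays(n,px):
    p=cams.camera_params(n); u=cv2.undistortPoints(np.array(px,float).reshape(-1,1,2),K(p),p['dist_coeffs']).reshape(-1,2)
    R,t=pose(p); return -R.T@t, np.c_[u,np.ones(len(u))]@R   # dirs, z-depth scaled
def on_z(n,px,z):
    c,d=rays(n,px); return c+d*((z-c[2])/d[:,2])[:,None]
def by_depth(n,px,dep):
    c,d=rays(n,px); return c+d*np.asarray(dep)[:,None]
def proj(n,P):
    p=cams.camera_params(n); return cv2.projectPoints(np.array(P,float).reshape(-1,3),np.array(p['rvec']),np.array(p['tvec']),K(p),p['dist_coeffs'])[0].reshape(-1,2)
E
python3 - <<'E'
from h import *
im=np.load("pics/top0im.npy");d=np.load("pics/top0.npy")
c=im[130:320,200:420]; cv2.imwrite("pics/crop0.png",cv2.resize(c[:,:,::-1],None,fx=3.6,fy=3.1,interpolation=cv2.INTER_CUBIC))
hsv=cv2.cvtColor(im,cv2.COLOR_RGB2HSV)
m=(hsv[:,:,2]>225).astype(np.uint8); m[:,:200]=0;m[:,420:]=0;m[:140]=0;m[220:]=0
n,l,s,cen=cv2.connectedComponentsWithStats(m)
for i in range(1,n):
    if s[i,4]>300:
        ys,xs=np.where(l==i); P=by_depth("top",np.c_[xs,ys],d[ys,xs]); P=P[d[ys,xs]>0]
        c0=np.median(P,0); u,sv,vt=np.linalg.svd(P-P.mean(0),full_matrices=False)
        nn=vt[2]*np.sign(vt[2,2])
        cnt=max(cv2.findContours((l==i).astype(np.uint8),cv2.RETR_EXTERNAL,cv2.CHAIN_APPROX_NONE)[0],key=cv2.contourArea)
        print(s[i],cen[i],c0,P.mean(0),nn,np.degrees(np.arccos(nn[2])),cv2.boxPoints(cv2.minAreaRect(cnt)).round(1).tolist())
E
```

```text
(no output)
```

View pics/crop0.png

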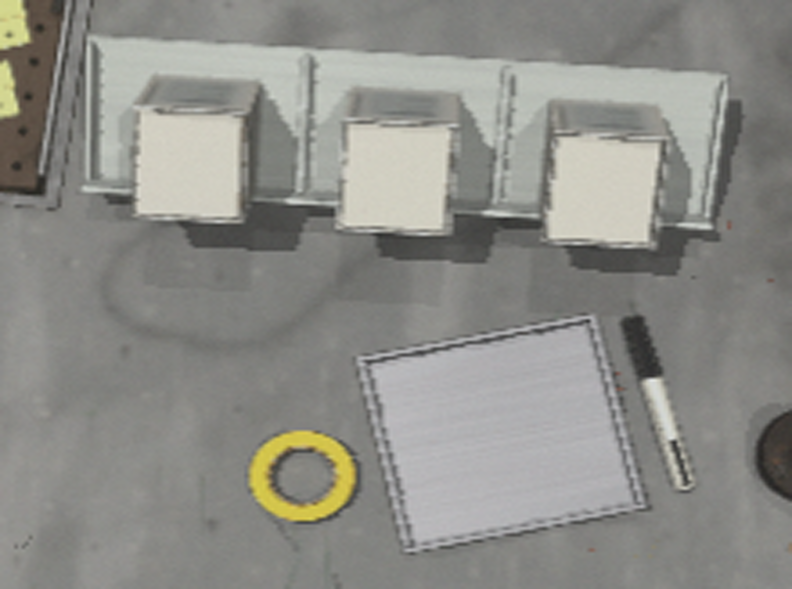

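The crop shows the lids as cream quads against the grey-green deck, and the tray as a grey quad turned about 10°. I'll mask on colour.

Run:
```python
from h import *
im=np.load("pics/top0im.npy");d=np.load("pics/top0.npy")
hsv=cv2.cvtColor(im,cv2.COLOR_RGB2HSV)
print(im[185,253],im[190,310],im[190,369],im[270,340],im[160,275])
m=((im.min(2)>185)&(im[:,:,0].astype(int)-im[:,:,2]>8)).astype(np.uint8); m[:,:200]=0;m[:,420:]=0;m[:140]=0;m[220:]=0
n,l,s,cen=cv2.connectedComponentsWithStats(m)
for i in range(1,n):
    if s[i,4]>300:
        ys,xs=np.where(l==i); P=by_depth("top",np.c_[xs,ys],d[ys,xs]); P=P[d[ys,xs]>0]
        u,sv,vt=np.linalg.svd(P-P.mean(0),full_matrices=False)
        nn=vt[2]*np.sign(vt[2,2])
        cnt=max(cv2.findContours((l==i).astype(np.uint8),cv2.RETR_EXTERNAL,cv2.CHAIN_APPROX_NONE)[0],key=cv2.contourArea)
        q=cv2.boxPoints(cv2.minAreaRect(cnt)); 
        # intersect quad with plane
        c,dr=rays("top",q); Q=c+dr*(((P.mean(0)-c)@nn)/(dr@nn))[:,None]
        print(s[i],"mean",P.mean(0).round(4),"n",nn.round(3),np.degrees(np.arccos(nn[2])).round(1),"res",(sv[2]/len(P)**.5).round(4))
        print(" quad",Q.round(4).tolist(),"sides",np.linalg.norm(Q-np.roll(Q,-1,0),axis=1).round(4), "ctr",Q.mean(0).round(4),"boxc",(Q.mean(0)-.041*nn).round(4))
# tray
m=((im[:,:,2].astype(int)-im[:,:,1]>=4)&(im.min(2)>120)).astype(np.uint8); m[:225]=0;m[320:]=0;m[:,:290]=0;m[:,395:]=0
m=cv2.morphologyEx(m,cv2.MORPH_CLOSE,np.ones((5,5)))
cnts=cv2.findContours(m,cv2.RETR_EXTERNAL,cv2.CHAIN_APPROX_NONE)[0];cnt=max(cnts,key=cv2.contourArea)
q=cv2.boxPoints(cv2.minAreaRect(cnt)); print("tray px",q.tolist())
Q=on_z("top",q,0.018);print(Q.round(4).tolist(),np.linalg.norm(Q-np.roll(Q,-1,0),axis=1),Q.mean(0))
```

```text
[208 206 193] [208 206 195] [207 204 192] [177 177 179] [193 199 189]
[238 167  28  33 844] mean [0.627  0.0899 0.1071] n [-0.483 -0.013  0.875] 28.9 res 0.0022
 quad [[0.5988, 0.121, 0.092], [0.6576, 0.1154, 0.1244], [0.6557, 0.0588, 0.1224], [0.5967, 0.0634, 0.09]] sides [0.0674 0.0566 0.0675 0.0577] ctr [0.6272 0.0896 0.1072] boxc [0.647  0.0902 0.0713]
[295 172  30  32 841] mean [ 0.6207 -0.0305  0.1071] n [-0.488 -0.012  0.873] 29.2 res 0.0022
 quad [[0.5924, -0.0006, 0.0916], [0.6506, -0.0038, 0.1241], [0.6487, -0.0604, 0.1223], [0.5904, -0.0583, 0.0897]] sides [0.0667 0.0566 0.0668 0.0578] ctr [ 0.6205 -0.0308  0.1069] boxc [ 0.6405 -0.0303  0.0711]
[352 175  31  33 840] mean [ 0.6144 -0.15    0.1069] n [-0.492 -0.015  0.871] 29.5 res 0.0023
 quad [[0.5865, -0.1182, 0.0918], [0.646, -0.1227, 0.1253], [0.6413, -0.1801, 0.1216], [0.5816, -0.1768, 0.0879]] sides [0.0684 0.0577 0.0687 0.0589] ctr [ 0.6138 -0.1494  0.1066] boxc [ 0.634  -0.1488  0.071 ]
tray px [[303.317626953125, 246.92942810058594], [359.43524169921875, 234.45884704589844], [372.30584716796875, 292.37646484375], [316.188232421875, 304.8470458984375]]
[[0.5058, -0.0191, 0.018], [0.5358, -0.1425, 0.018], [0.4086, -0.1719, 0.018], [0.3795, -0.0496, 0.018]] [0.12695115 0.13050638 0.12571111 0.12995333] [ 0.45744893 -0.09575007  0.018     ]
```

Run:
```python
from h import *
d=np.load("pics/top0.npy")
def w(x,y): return (200+(x+.5)/3.6-.5,130+(y+.5)/3.1-.5)
px=[w(358,357),w(594,316),w(648,508),w(407,550)]
Q=on_z("top",px,0.018);print("tray",Q.round(4).tolist(),np.linalg.norm(Q-np.roll(Q,-1,0),axis=1).round(4),Q.mean(0))
r=on_z("top",[w(88,37),w(728,73)],0.022+.05);f=on_z("top",[w(82,190),w(712,230)],0.041)
for a in (r,f): v=a[0]-a[1]; print(a.round(4).tolist(),np.linalg.norm(v),"yaw",np.arctan2(-v[0],v[1]), a.mean(0))
for u,v in [(250,230),(280,240),(400,250),(300,320),(330,260),(350,275)]:
    print(u,v,by_depth("top",[(u,v)],[np.median(d[v-4:v+5,u-4:u+5])]).round(4))
# scene lids
im=np.load("pics/scene0im.npy"); c=im[170:310,190:390]; cv2.imwrite("pics/crop1.png",cv2.resize(c[:,:,::-1],None,fx=4,fy=4,interpolation=cv2.INTER_CUBIC))
# lid centres cast at z=.113
for p in [(252,183),(310,188),(369,191)]: print(p,on_z("top",[p],.113).round(4))
```

```text
tray [[0.5103, -0.0097, 0.018], [0.5424, -0.1539, 0.018], [0.4064, -0.188, 0.018], [0.3745, -0.042, 0.018]] [0.1478 0.1402 0.1494 0.1396] [ 0.45840759 -0.09841493  0.018     ]
[[0.7255, 0.1558, 0.072], [0.7076, -0.2284, 0.072]] 0.3846881667550705 yaw -0.04673937290164916 [ 0.71654899 -0.03629203  0.072     ]
[[0.6232, 0.16, 0.041], [0.6019, -0.2233, 0.041]] 0.38385039607479093 yaw -0.05548786066297207 [ 0.61257215 -0.03164285  0.041     ]
250 230 [[ 5.436e-01  1.012e-01 -1.000e-04]]
280 240 [[ 5.224e-01  3.350e-02 -5.000e-04]]
400 250 [[ 5.048e-01 -2.354e-01 -3.000e-04]]
300 320 [[ 0.3457 -0.0147 -0.001 ]]
330 260 [[ 0.4793 -0.0787  0.0035]]
350 275 [[ 0.4467 -0.1236  0.0036]]
(252, 183) [[0.6265 0.0883 0.113 ]]
(310, 188) [[ 0.6182 -0.0316  0.113 ]]
(369, 191) [[ 0.6144 -0.1534  0.113 ]]
```

View pics/crop1.png

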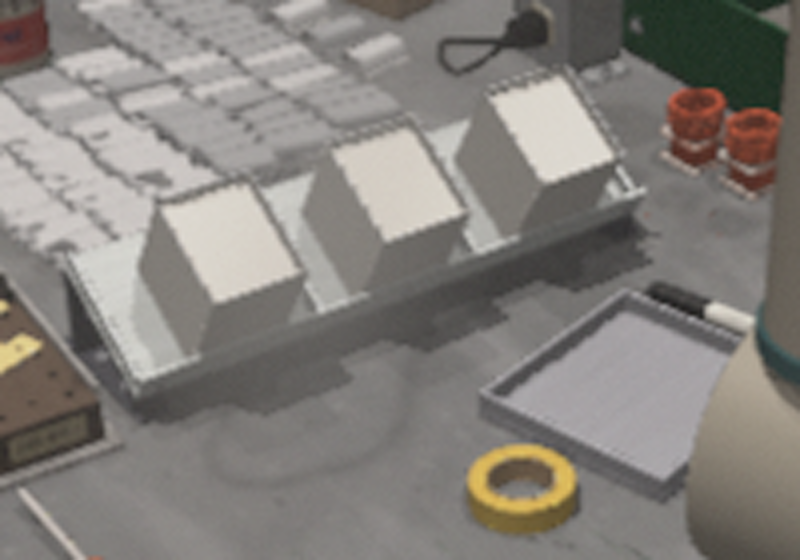

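```bash
cat >> h.py <<'E'
from scipy.spatial.transform import Rotation as Rn
psi=-0.052
def Rt(tilt,yaw=psi):
    n=np.array([-np.sin(tilt)*np.cos(yaw),-np.sin(tilt)*np.sin(yaw),np.cos(tilt)]); y=np.array([np.sin(yaw),-np.cos(yaw),0]); z=-n
    return np.c_[np.cross(y,z),y,z]
T30=np.radians(30)
N=-Rt(T30)[:,2]
BOX={1:np.array([.6465,.0900,.075]),2:np.array([.6405,-.0303,.075]),3:np.array([.6345,-.1495,.075])}
def plan(R,p):
    s=env.state(); R0=s['ee_rot']; p0=s['eef_pos']
    print("clock",s['clock'],"pos",p0.round(4),"F",s['ft_force'].round(2),"w",round(s['grip_width'],4),"j",s['joint_pos'].round(2))
    print("rotvec deg (tool)",np.degrees(Rn.from_matrix(R0.T@R).as_rotvec()).round(2))
    print("shift mm in current axes",(R0.T@(p-p0)*1e3).round(1)," in target axes",(R.T@(p-p0)*1e3).round(1))
E
python3 -c "
from h import *
plan(Rt(T30),BOX[3]-.008*N+.13*N)"
```

```text
clock 0.1 pos [ 0.1887 -0.4896  0.2306] F [-0.7   0.58 -0.46] w 0.0853 j [-1.27  0.05  1.4  -0.    1.69 -0.07]
rotvec deg (tool) [-6.37 29.57 23.48]
shift mm in current axes [ 482.6 -181.9   50.2]  in target axes [ 292.4 -362.8  226.5]
```

Request:
{"api": "step_arm", "payload": {"commands": [[0,0,0,20,-8,0,-1],[0,0,0,40,-15,0,-1],[0,0,0,40,-15,0,-1],[0,0,0,40,-15,0,-1],[0,0,0,40,-15,0,-1],[0,0,0,40,-15,0,-1],[0,0,0,40,-15,0,-1],[0,0,0,40,-15,0,-1],[0,0,0,40,-15,0,-1],[0,0,0,40,-15,0,-1],[0,0,0,40,-15,0,-1],[0,0,0,20,-8,0,-1]]}}

```text
clock: 1.6
eef_pos: [0.5406, -0.1753, 0.2306]
ee_rot: [[0.933, 0.361, -0.001], [0.361, -0.933, 0.0], [-0.001, -0.001, -1.0]]
ft_force: [0.4, -0.5, -0.2]
grip_width: 0.0856
```

```bash
python3 -c "
from h import *
plan(Rt(T30),BOX[3]-.008*N+.13*N)"
```

```text
clock 1.6 pos [ 0.5406 -0.1753  0.2306] F [ 0.4  -0.51 -0.22] w 0.0856 j [-0.38  0.18  1.27 -0.    1.7   0.82]
rotvec deg (tool) [-6.36 29.61 23.58]
shift mm in current axes [ 41.3 -15.1  49.9]  in target axes [  2.3 -30.7  58.9]
```

Request:
{"api": "step_arm", "payload": {"commands": [[-1.6,7.4,5.9,0,0,0,-1],[-1.6,7.4,5.9,0,0,0,-1],[-1.6,7.4,5.9,0,0,0,-1],[-1.6,7.4,5.9,0,0,0,-1],[0,0,0,0,0,0,-1]]}}

```text
clock: 2.22
eef_pos: [0.5379, -0.1768, 0.2298]
ee_rot: [[0.866, -0.055, 0.498], [-0.047, -0.999, -0.028], [0.498, 0.001, -0.867]]
ft_force: [0.3, 1.2, 0.1]
grip_width: 0.0852
```

```bash
python3 -c "
from h import *
plan(Rt(T30),BOX[3]-.008*N+.10*N)"
```

```text
clock 2.225 pos [ 0.5379 -0.1768  0.2298] F [0.3  1.22 0.1 ] w 0.0852 j [-0.49 -0.2   1.72  0.23  1.15  1.1 ]
rotvec deg (tool) [ 0.11  0.11 -0.1 ]
shift mm in current axes [  5.1 -32.5  89.5]  in target axes [  4.9 -32.3  89.6]
```

Request:
{"api": "step_arm", "payload": {"commands": [[0,0,0,2,-11,20,-1],[0,0,0,2,-11,25,-1],[0,0,0,1,-10,25,-1],[0,0,0,0,0,0,-1],[0,0,0,0,0,0,-1]]}}

```text
clock: 2.85
eef_pos: [0.5812, -0.1476, 0.1744]
ee_rot: [[0.864, -0.053, 0.5], [-0.045, -0.999, -0.029], [0.501, 0.002, -0.865]]
ft_force: [0.2, 0.2, 0.4]
grip_width: 0.0855
```

Run:
```python
from h import *
plan(Rt(T30),BOX[3]-.008*N)
im,d=cams.read_camera("top");cv2.imwrite("pics/top1.png",cv2.resize(im[120:320,200:440,::-1],None,fx=3,fy=3))
im,d=cams.read_camera("scene");cv2.imwrite("pics/scene1.png",im[140:340,180:440,::-1].repeat(3,0).repeat(3,1)[:600,:800])
```

```text
clock 2.85 pos [ 0.5812 -0.1476  0.1744] F [0.23 0.22 0.39] w 0.0855 j [-0.39 -0.07  1.72  0.19  1.01  1.17]
rotvec deg (tool) [ 0.14 -0.07 -0.  ]
shift mm in current axes [ -3.6  -1.1 120.7]  in target axes [ -3.5  -0.8 120.7]
```

View pics/top1.png

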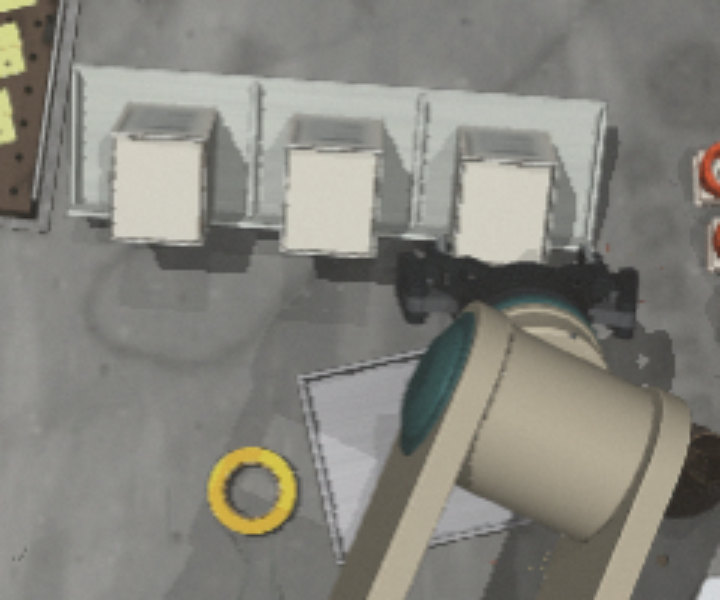

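View pics/scene1.png

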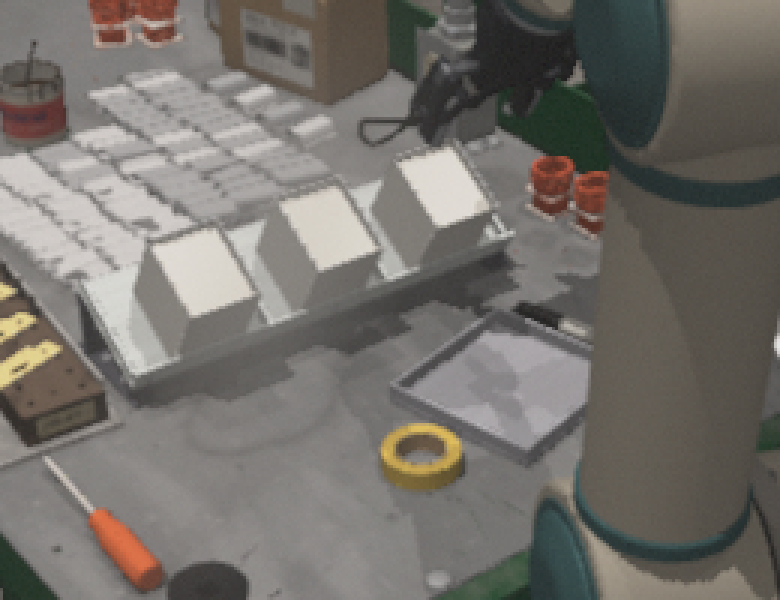

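The top view shows the open gripper straddling box 3, whose lid is at crop (504,210). The scene view agrees. I'll descend now.

Request:
{"api": "step_arm", "payload": {"commands": [[0,0,0,-2,0,25,-1],[0,0,0,-2,-1,25,-1],[0,0,0,0,0,20,-1],[0,0,0,0,0,20,-1],[0,0,0,0,0,15,-1],[0,0,0,0,0,10,-1],[0,0,0,0,0,5,-1],[0,0,0,0,0,0,-1],[0,0,0,0,0,0,-1]]}}

```text
clock: 4.08
eef_pos: [0.6376, -0.1493, 0.068]
ee_rot: [[0.864, -0.054, 0.501], [-0.046, -0.999, -0.028], [0.502, 0.001, -0.865]]
ft_force: [-0.2, -0.4, -0.4]
grip_width: 0.0852
```

Run:
```python
from h import *
plan(Rt(T30),BOX[3]-.008*N)
```

```text
clock 4.075 pos [ 0.6376 -0.1493  0.068 ] F [-0.22 -0.42 -0.38] w 0.0852 j [-0.35  0.2   1.66  0.21  0.79  1.17]
rotvec deg (tool) [ 0.13 -0.12 -0.07]
shift mm in current axes [0.8 0.3 0.4]  in target axes [0.8 0.3 0.4]
```

Request:
{"api": "step_arm", "payload": {"commands": [[0,0,0,0,0,0,1],[0,0,0,0,0,0,1],[0,0,0,0,0,0,1],[0,0,0,0,0,0,1],[0,0,0,0,0,0,1]], "squeeze": 45}}

```text
clock: 4.7
eef_pos: [0.6374, -0.1497, 0.0682]
ee_rot: [[0.864, -0.054, 0.501], [-0.046, -0.999, -0.029], [0.502, 0.002, -0.865]]
ft_force: [-5.0, -2.6, 4.1]
grip_width: 0.0666
```

Request:
{"api": "step_arm", "payload": {"commands": [[0,0,0,5,0,-8.6,1],[0,0,0,5,0,-8.6,1],[0,0,0,5,0,-8.6,1],[0,0,0,0,0,0,1],[0,0,0,0,0,0,1],[0,0,0,0,0,0,1]]}}

```text
clock: 5.45
eef_pos: [0.6371, -0.1491, 0.0964]
ee_rot: [[0.865, -0.054, 0.499], [-0.046, -0.999, -0.028], [0.5, 0.001, -0.866]]
ft_force: [-0.0, -0.2, -4.9]
grip_width: 0.0661
```

Run:
```python
from h import *
s=env.state();print(s['ft_force'],s['torque'],s['grip_width'])
im,d=cams.read_camera("scene");s=env.state();print(s['ft_force']);cv2.imwrite("pics/scene2.png",im[140:340,180:440,::-1].repeat(3,0).repeat(3,1)[:600,:800])
```

```text
[-0.04960557 -0.15085851 -4.94794237] [0.07222339 0.67590143 0.00690244] 0.06608079148937053
[ 0.56580607  0.78222071 -5.64536948]
```

View pics/scene2.png

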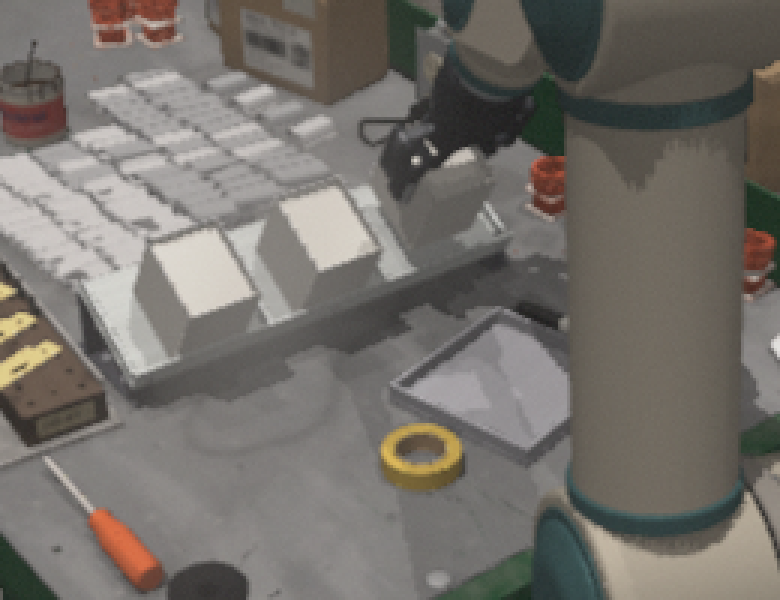

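Fz is about −5 N with box 3 hanging free, against about 0 before the grasp. That is about 0.5 kg, so box 3 is the full one. The scene crop shows it clear of the deck at (435,205). I'll lift it higher and re-check the weight.

Request:
{"api": "step_arm", "payload": {"commands": [[0,0,0,8,0,-13,1],[0,0,0,12,0,-21,1],[0,0,0,12,0,-21,1],[0,0,0,12,0,-21,1],[0,0,0,12,0,-21,1],[0,0,0,6,0,-10,1],[0,0,0,0,0,0,1],[0,0,0,0,0,0,1]]}}

```text
clock: 6.5
eef_pos: [0.637, -0.1489, 0.2193]
ee_rot: [[0.865, -0.054, 0.498], [-0.047, -0.999, -0.027], [0.499, 0.001, -0.867]]
ft_force: [0.0, -0.5, -5.9]
grip_width: 0.0663
```

Run:
```python
from h import *
plan(Rt(0,.234),np.array([.458,-.098,.15]))
```

```text
clock 6.5 pos [ 0.637  -0.1489  0.2193] F [ 0.03 -0.48 -5.95] w 0.0663 j [-0.35  0.05  1.5   0.16  1.09  1.24]
rotvec deg (tool) [  4.34 -29.72 -16.12]
shift mm in current axes [-191.9  -41.2  -30.5]  in target axes [-162.3  -91.    69.3]
```

Request:
{"api": "step_arm", "payload": {"commands": [[0,0,0,-14,-3,-5,1],[0,0,0,-28,-7,-11,1],[0,0,0,-28,-7,-11,1],[0,0,0,-28,-7,-11,1],[0,0,0,-28,-7,-11,1],[0,0,0,-28,-6,-11,1],[0,0,0,-18,-4,-5,1],[0,0,0,0,0,0,1]]}}

```text
clock: 7.5
eef_pos: [0.4576, -0.098, 0.1897]
ee_rot: [[0.865, -0.054, 0.499], [-0.047, -0.999, -0.028], [0.5, 0.001, -0.866]]
ft_force: [1.0, -0.6, -5.6]
grip_width: 0.0659
```

Request:
{"api": "step_arm", "payload": {"commands": [[1.1,-7.4,-4,0,0,0,1],[1.1,-7.4,-4,0,0,0,1],[1.1,-7.4,-4,0,0,0,1],[1.1,-7.4,-4,0,0,0,1],[0,0,0,0,0,0,1],[0,0,0,0,0,0,1]]}}

```text
clock: 8.25
eef_pos: [0.4588, -0.0983, 0.1904]
ee_rot: [[0.973, 0.229, 0.006], [0.229, -0.973, 0.001], [0.006, 0.0, -1.0]]
ft_force: [-1.1, 0.8, -6.1]
grip_width: 0.0661
```

Run:
```python
from h import *
plan(Rt(0,.234),np.array([.458,-.098,.09]))
im,d=cams.read_camera("scene");cv2.imwrite("pics/scene3.png",im[140:340,180:440,::-1].repeat(3,0).repeat(3,1)[:600,:800])
im,d=cams.read_camera("top");cv2.imwrite("pics/top3.png",cv2.resize(im[120:320,200:440,::-1],None,fx=3,fy=3))
```

```text
clock 8.25 pos [ 0.4588 -0.0983  0.1904] F [-1.05  0.85 -6.11] w 0.0661 j [-0.29 -0.1   1.63  0.    1.6   1.05]
rotvec deg (tool) [ 0.01 -0.36 -0.16]
shift mm in current axes [ -1.4  -0.5 100.4]  in target axes [ -0.7  -0.5 100.4]
```

View pics/scene3.png

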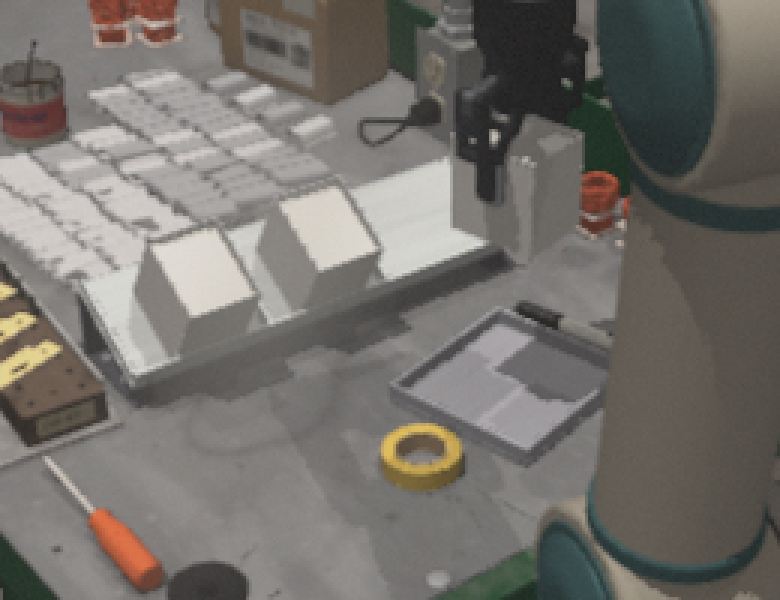

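View pics/top3.png

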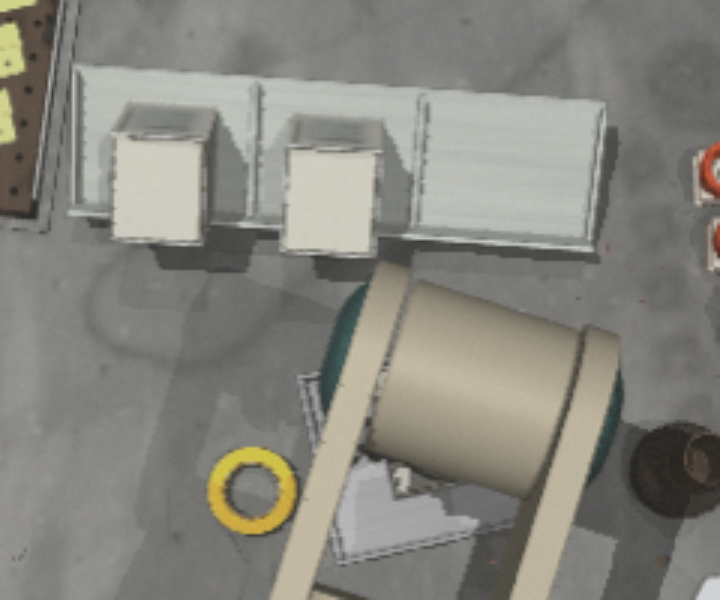

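The scene crop shows box 3 upright over the tray, with its bottom near corner at crop (522,262). I'll work out its bottom height from that.

Run:
```python
from h import *
s=env.state();p=s['eef_pos'];R=s['ee_rot']
for dz in (.030,.034,.038,.042):
    print(dz,proj("scene",[p+R@np.array([sx*.039,sy*.033,dz]) for sx,sy in((-1,-1),(-1,1),(1,-1))]).round(1).tolist())
print(180+522/3,140+262/3)
print("topcorner", proj("scene",[p+R@np.array([-.039,-.033,-.045])]))
im,d=cams.read_camera("scene");c=im[180:240,320:390];cv2.imwrite("pics/c4.png",c[:,:,::-1].repeat(9,0).repeat(9,1))
```

```text
0.03 [[357.9, 225.1], [374.3, 213.5], [331.1, 214.0]]
0.034 [[357.8, 226.6], [374.2, 215.0], [331.1, 215.5]]
0.038 [[357.7, 228.0], [374.1, 216.4], [331.0, 216.9]]
0.042 [[357.7, 229.5], [374.1, 217.9], [331.0, 218.4]]
354.0 227.33333333333331
topcorner [[358.99172008 196.39539183]]
```

View pics/c4.png

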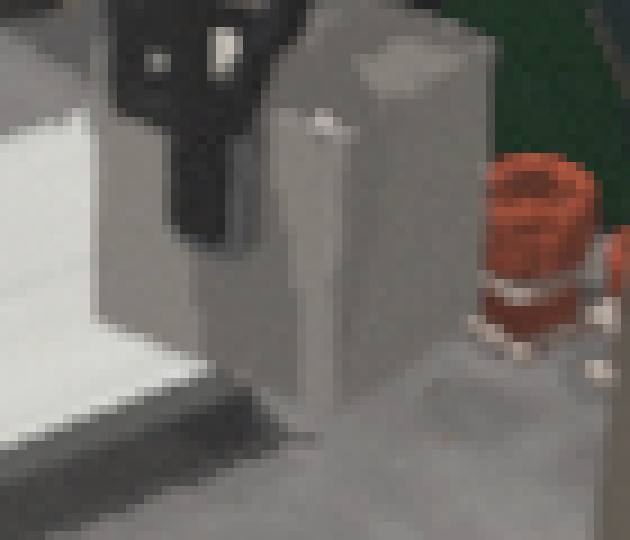

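Request:
{"api": "step_arm", "payload": {"commands": [[0,-0.3,0,-1,0,12,1],[0,0,0,0,0,24,1],[0,0,0,0,0,24,1],[0,0,0,0,0,24,1],[0,0,0,0,0,24,1],[0,0,0,0,0,16,1],[0,0,0,0,0,10,1],[0,0,0,0,0,6,1],[0,0,0,0,0,4,1],[0,0,0,0,0,0,1],[0,0,0,0,0,0,1]]}}

```text
clock: 9.78
eef_pos: [0.4578, -0.0987, 0.0473]
ee_rot: [[0.973, 0.23, 0.0], [0.23, -0.973, -0.001], [-0.0, 0.001, -1.0]]
ft_force: [-0.2, -0.1, -5.7]
grip_width: 0.0662
```

Request:
{"api": "step_arm", "payload": {"commands": [[0,0,0,0,0,2,1],[0,0,0,0,0,2,1],[0,0,0,0,0,2,1],[0,0,0,0,0,0,1]]}}

```text
clock: 10.28
eef_pos: [0.4573, -0.0986, 0.0406]
ee_rot: [[0.973, 0.23, -0.001], [0.23, -0.973, -0.0], [-0.001, -0.0, -1.0]]
ft_force: [0.0, 0.3, -6.0]
grip_width: 0.0662
```

Request:
{"api": "step_arm", "payload": {"commands": [[0,0,0,0,0,1,1],[0,0,0,0,0,1,1],[0,0,0,0,0,0,1]]}}

```text
clock: 10.65
eef_pos: [0.4574, -0.0986, 0.0388]
ee_rot: [[0.973, 0.23, -0.001], [0.23, -0.973, -0.0], [-0.001, -0.0, -1.0]]
ft_force: [-0.3, 0.2, -5.0]
grip_width: 0.0658
```

Request:
{"api": "step_arm", "payload": {"commands": [[0,0,0,0,0,1,1],[0,0,0,0,0,0,1]]}}

```text
clock: 10.9
eef_pos: [0.4575, -0.0986, 0.0378]
ee_rot: [[0.973, 0.23, -0.001], [0.23, -0.973, -0.0], [-0.001, -0.0, -1.0]]
ft_force: [-0.7, -0.3, -6.1]
grip_width: 0.0662
```

Request:
{"api": "step_arm", "payload": {"commands": [[0,0,0,0,0,1,1],[0,0,0,0,0,0,1]]}}

```text
clock: 11.15
eef_pos: [0.4574, -0.0986, 0.0368]
ee_rot: [[0.973, 0.23, -0.001], [0.23, -0.973, -0.0], [-0.001, -0.0, -1.0]]
ft_force: [0.5, 0.3, -5.9]
grip_width: 0.0663
```

Request:
{"api": "step_arm", "payload": {"commands": [[0,0,0,0,0,1,1],[0,0,0,0,0,0,1]]}}

```text
clock: 11.4
eef_pos: [0.4576, -0.0986, 0.036]
ee_rot: [[0.973, 0.23, -0.001], [0.23, -0.973, -0.0], [-0.001, 0.0, -1.0]]
ft_force: [-0.0, -0.5, -2.8]
grip_width: 0.066
```

Request:
{"api": "step_arm", "payload": {"commands": [[0,0,0,0,0,1,1],[0,0,0,0,0,0,1]]}}

```text
clock: 11.65
eef_pos: [0.4576, -0.0986, 0.036]
ee_rot: [[0.973, 0.23, -0.001], [0.23, -0.973, -0.0], [-0.001, 0.0, -1.0]]
ft_force: [-5.9, 2.4, 5.4]
grip_width: 0.0661
```

Request:
{"api": "step_arm", "payload": {"commands": [[0,0,0,0,0,1,1],[0,0,0,0,0,0,1]]}}

```text
clock: 11.9
eef_pos: [0.4576, -0.0987, 0.036]
ee_rot: [[0.973, 0.23, -0.001], [0.23, -0.973, -0.0], [-0.001, 0.0, -1.0]]
ft_force: [-11.6, 2.5, 14.7]
grip_width: 0.0663
```

The box touched the tray floor at TCP z = 0.036, as predicted (0.0365). I'll relieve the press, then open.

Request:
{"api": "step_arm", "payload": {"commands": [[0,0,0,0,0,-2,1],[0,0,0,0,0,0,1],[0,0,0,0,0,0,-1],[0,0,0,0,0,0,-1],[0,0,0,0,0,0,-1],[0,0,0,0,0,0,-1]]}}

```text
clock: 12.65
eef_pos: [0.4576, -0.0986, 0.036]
ee_rot: [[0.973, 0.23, -0.001], [0.23, -0.973, -0.0], [-0.001, 0.0, -1.0]]
ft_force: [-0.4, 0.1, 0.0]
grip_width: 0.0857
```

Request:
{"api": "step_arm", "payload": {"commands": [[0,0,0,0,0,-6,-1],[0,0,0,0,0,-12,-1],[0,0,0,0,0,-20,-1],[0,0,0,0,0,-30,-1],[0,0,0,0,0,-40,-1],[0,0,0,0,0,-40,-1],[0,0,0,0,0,-20,-1],[0,0,0,0,0,0,-1]]}}

```text
clock: 13.65
eef_pos: [0.4585, -0.0988, 0.2063]
ee_rot: [[0.973, 0.23, 0.004], [0.23, -0.973, -0.002], [0.003, 0.002, -1.0]]
ft_force: [0.1, 0.2, -0.5]
grip_width: 0.0853
```

Request:
{"api": "step_arm", "payload": {"commands": [[0,0,0,-8,16,-5,-1],[0,0,0,-16,32,0,-1],[0,0,0,-16,32,0,-1],[0,0,0,-16,32,0,-1],[0,0,0,-16,32,0,-1],[0,0,0,-16,32,0,-1],[0,0,0,-16,32,0,-1],[0,0,0,-16,32,0,-1],[0,0,0,-8,20,0,-1],[0,0,0,0,0,0,-1]]}}

```text
clock: 14.9
eef_pos: [0.3925, -0.3815, 0.208]
ee_rot: [[0.974, 0.229, -0.002], [0.229, -0.974, 0.001], [-0.002, -0.002, -1.0]]
ft_force: [-0.5, 0.4, 0.5]
grip_width: 0.0855
```

Run:
```python
from h import *
s=env.state();print(s['clock'],s['eef_pos'],s['ft_force'])
im,d=cams.read_camera("top");cv2.imwrite("pics/top5.png",cv2.resize(im[120:320,200:440,::-1],None,fx=3,fy=3))
a=np.load("pics/top0im.npy")
m=((im.min(2)>175)&(im[:,:,0].astype(int)-im[:,:,2]>8)).astype(np.uint8); m[:,:200]=0;m[:,420:]=0;m[:140]=0;m[320:]=0
n,l,st,cen=cv2.connectedComponentsWithStats(m)
for i in range(1,n):
    if st[i,4]>250:
        ys,xs=np.where(l==i); ok=d[ys,xs]>0; P=by_depth("top",np.c_[xs,ys][ok],d[ys,xs][ok]);u,sv,vt=np.linalg.svd(P-P.mean(0),full_matrices=False);nn=vt[2]*np.sign(vt[2,2])
        print(st[i],P.mean(0).round(4),"n",nn.round(3),np.degrees(np.arccos(nn[2])).round(1))
im2,d2=cams.read_camera("scene");cv2.imwrite("pics/scene5.png",im2[140:340,180:440,::-1].repeat(3,0).repeat(3,1)[:600,:800])
```

```text
14.9 [ 0.39254281 -0.38149429  0.20799176] [-0.47651027  0.39880595  0.47082723]
[238 165  28  35 874] [0.6276 0.0896 0.1075] n [-0.489 -0.008  0.872] 29.3
[295 170  30  34 891] [ 0.622  -0.0306  0.1077] n [-0.49  -0.005  0.872] 29.3
```

View pics/top5.png

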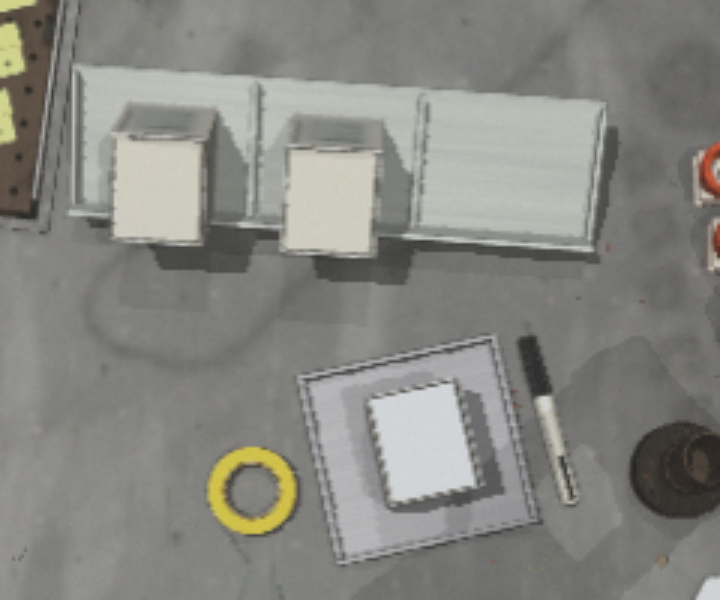

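View pics/scene5.png

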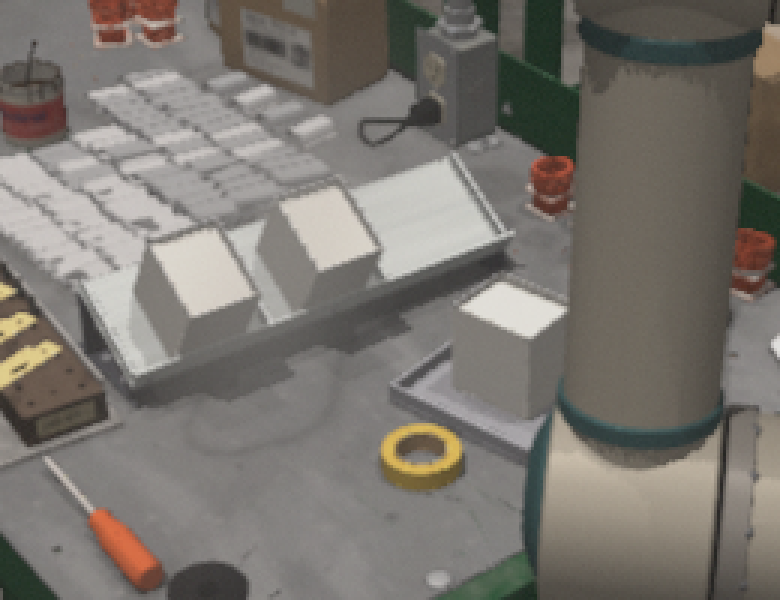

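The top view shows box 3 standing inside the tray with its lid centre near crop (423,442). Boxes 1 and 2 are unmoved in the rack, and the tape, pen and solenoid are where they were. One numeric check, then I'll hand in.

Run:
```python
from h import *
im,d=cams.read_camera("top")
m=(im.min(2)>195).astype(np.uint8); m[:235]=0;m[300:]=0;m[:,:305]=0;m[:,375:]=0
n,l,st,cen=cv2.connectedComponentsWithStats(m); i=1+np.argmax(st[1:,4])
ys,xs=np.where(l==i);P=by_depth("top",np.c_[xs,ys],d[ys,xs]);u,sv,vt=np.linalg.svd(P-P.mean(0),full_matrices=False)
print(st[i],P.mean(0),vt[2])
a=np.load("pics/top0im.npy").astype(int); df=(np.abs(a-im).max(2)>60); df[300:]=0
print("changed px regions",[tuple(s) for s in cv2.connectedComponentsWithStats(df.astype(np.uint8))[2][1:] if s[4]>25])
R=Rt(0,.234); print("in tray axes", R.T@(P.mean(0)-[.458,-.098,0])); print(env.state()['clock'])
job.hand_in()
```

```text
[323 248  35  39 937] [ 0.45809357 -0.09780847  0.08993623] [-0.25588492  0.9640272  -0.07193382]
changed px regions [(np.int32(350), np.int32(165), np.int32(11), np.int32(31), np.int32(70)), (np.int32(363), np.int32(168), np.int32(16), np.int32(4), np.int32(27)), (np.int32(382), np.int32(175), np.int32(10), np.int32(23), np.int32(134)), (np.int32(353), np.int32(197), np.int32(28), np.int32(4), np.int32(69)), (np.int32(351), np.int32(201), np.int32(32), np.int32(7), np.int32(171)), (np.int32(521), np.int32(246), np.int32(30), np.int32(16), np.int32(96)), (np.int32(323), np.int32(250), np.int32(45), np.int32(41), np.int32(406)), (np.int32(500), np.int32(255), np.int32(56), np.int32(45), np.int32(717)), (np.int32(536), np.int32(267), np.int32(57), np.int32(33), np.int32(876))]
in tray axes [ 0.00013543 -0.00016461 -0.08993623]
15.05
the job is handed in; nothing more can be done
```

I put the heavy box, box 3, upright in the steel tray and handed the job in at 15 s; no verdict is reported.

**Weighing:** box 3, the one nearest the pen and solenoid, was the first I lifted. It pulled about 5–6 N hanging free, roughly 0.5–0.6 kg, against 1.1–1.5 N for an empty box. That settled it, so I left boxes 1 and 2 unlifted in the rack.

**Last checks that passed:**
- **Placement:** the lid centre measured within 1 mm of my measured tray middle. The box met the tray floor at the predicted height, and both views show it upright.
- **Empty boxes:** boxes 1 and 2 stayed within about 2 mm of where they started, their lids still tilted about 29°.
- **Bystanders:** comparing the first and last top views showed no change at the bench items, though the strip nearest the robot, including the yoke plate, was not compared.
- **Robot:** the gripper was open, clear of everything, and reading about 0 N.

**Checks that failed or disagreed:**
- The final plane fit of box 3's lid gave a meaningless normal, probably from stray depth points at the lid's edge. Its upright stance rests on the pictures and on the tool being vertical when I released it.
- The same depth data put the lid at 90 mm, where 86 mm was expected.
- Rack lid heights read about 6 mm below nominal throughout.

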